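# Make up the candle kit and the balloon kit

### The arm

A 6-joint arm with a two-finger parallel gripper is mounted at the origin on the work surface. World frame = base frame: x ahead of the robot, y to its left, z up, the work surface at z = 0. Lengths are in m, angles in rad, forces in N, time in s.
With the tool pointing down it reaches from about 0.35 to 0.775 m from the base axis. Payload 7.3 kg.
Tool frame: the origin (TCP) lies at the centre of the arm's flange, where the gripper is bolted on; the fingertips stand 178 mm ahead of it and the grasp point (between the pads) lies 159 mm ahead of it; z points along the fingers, y is the line along which they close (so a half turn about z gives the same grasp; the last joint's range is limited). The gripper opens to 92 mm and grips with 3 to 60 N. Pads are 19 mm wide; open, the fingers measure 130 mm over their backs; the gripper's body (75 mm by 190 mm) begins 47 mm behind the grasp point.
Start: joints at [-1.487, 0.342, 1.524, -0, 1.275, -0.146], TCP at [0.12, -0.511, 0.405] pointing down, gripper open.
Joint ranges: [-2.53, 2.53], [-0.77, 2.02], [0.04, 2.7], [-1, 4.14], [0.28, 2.66], [-3.11, 3.11]. Speed limits (rad/s): [2.57, 2.57, 3.14, 3.14, 3.14, 3.14].

### API

Orientations are given as [roll, pitch, yaw] about the fixed x, y, z axes, in that order (R = Rz(yaw) Ry(pitch) Rx(roll)).
In Python, from cell import robot gives the robot as it stands.
- The arm moves only by the shell command python3 -m pendant 'ROWS' [OPENING] [FORCE]. ROWS is a JSON list of rows, 1 to 8 of them, each of 6 numbers: dx, dy, dz in fractions of the full range, 1 being 60 cm, then a rotation vector rx, ry, rz in a scale on which 1.0 is 2 pi rad; each row shifts and turns the commanded pose from where the row before left it, along the tool's axes as they then stand; what a row does not reach is not made up. A row lasts 1/12 s, in which the tool goes at most 0.0417 m and 0.125 rad, less where a joint would pass 70% of its speed; a pose out of reach is approached as far as the arm can. OPENING is the finger opening in m, set as the command begins (- or left out keeps the last). The fingers move at their own pace and stop on an object; FORCE is the grip in N (left out, the last holds). Time passes only in rows, so rows that do not move let the fingers close. It prints the time, the measured TCP pose, the force, the opening and the grip force at its end. A shift or turn number past 1, either way, is cut back to 1. Input that does not fit is refused with a message, and nothing moves.
- robot.observe(): the state, without advancing time (a new reading comes with each control period).
- robot.read_camera(name): name is "scene" or "top"; returns a dict with "image" (384x512x3 uint8, red, green, blue), "fx", "fy", "cx", "cy" (pixels), "pose" (4x4, takes a point from camera to world coordinates). Camera axes: x right, y down, z forward; pixel columns grow to the right and rows downward; lengths in m; the calibration is good to about 2 mm. A picture is of the moment at which its call begins. There is no depth.
- robot.hand_in(): hands the job in; it is judged then, once.
The state is a dict: "time": time; "qpos": joint angles; "qvel": joint speeds; "joint_efforts": joint torques, N m; "tool_pos": TCP position; "tool_rot": TCP orientation; "contact_force": force on the tool from outside, world axes, zero at the start; "torque": the same for the moment, N m; "opening": finger opening in m; "grip_force": force on a finger pad.
Only numpy, scipy, OpenCV 4.12 (cv2) and the standard library are available. Lean on these libraries where they do the work, as an engineer would, in place of code of your own. Each camera call takes 0.05 s, during which the arm holds its last target. There are 200 camera calls.

### The job

Make up two party kits from the things on the shelf. Candle kit, on the round wooden tray: the low black holder with the candle standing in it, and the matchbox lying flat beside it; set the ceramic holder down gently, do not drop it. Balloon kit, in the acrylic tray: the yellow weight upright in the wide bay and the pump nozzle standing collar down in the narrow bay; leave the tall black holder and the glass jar where they stand.

Things in the scene. Friction and masses are not known exactly. Their poses are not given: they have to be found in the camera images.
- acrylic_tray: Clear acrylic tray, fixed, 120 mm (its x) by 204 mm (its y), 22 mm high; walls, divider and floor 4 mm thick. Origin: centre of the underside, z up. A divider along x leaves a wide bay at +y (112 x 118 mm inside, centre at y = +39 mm) and a narrow bay at -y (112 x 74 mm, centre at y = -61 mm). Turned up to 0.5 rad from having its y along world y: wide bay to the robot's left.
- round_tray: Round serving tray of dark wood, 212 mm outside and about 196 mm inside, floor 6 mm thick, rim 6 mm thick rising to 18 mm. It stands fast. Origin: centre of the underside; its yaw does not matter.
- low_holder: Low matte black ceramic candle holder: a round straight cup, 62 mm outside diameter, 42 mm high, bore 54 mm, inner floor 7 mm above its underside, so 35 mm deep. About 160 g. Origin: centre of the underside; z up. Stands upright.
- candle: Ivory pillar candle, plain cylinder 38 mm in diameter and 80 mm tall with a short dark wick on top; 80 g. Origin: centre of the underside; z up. Stands upright. In the low holder it has 8 mm to spare all round and stands 45 mm out of it.
- matchbox: Cardboard matchbox lying flat, 78 mm (its x) by 48 mm (its y) by 24 mm high, white with brown striking strips on the two long sides; 35 g. Origin: centre of the underside; z up.
- weight: Yellow plastic balloon weight, round: foot 54 mm in diameter and 7 mm high, above it an upright body 44 mm in diameter up to 36 mm, then a rounded shoulder to 45 mm and a loop on top to 62 mm; about 150 g. Origin: centre of the underside; z up. Stands upright.
- nozzle: Spare nozzle of the balloon pump, light grey plastic: ribbed collar 42 mm in diameter and 28 mm high below, tapering above it to a 14 mm tip at 72 mm; 40 g. Stands collar down. Origin: centre of the underside; z up.
- tall_holder: Tall slim matte black ceramic candlestick for thin dinner candles, foot 68 mm in diameter, stem 20 mm, 125 mm high, loose. Not part of either kit. Origin: centre of the underside; z up.
- jar: Clear glass jar with a flip-top lid held shut by a wire clip, 70 mm in diameter (76 mm over the clip), 110 mm high, loose, empty. Not part of either kit. Origin: centre of the underside; z up.
Not all that is in view belongs to the job. There is more than one size of the matchbox; the one meant has the size given above.

How it is judged:
By the outcome, as a careful person would: the job done as asked, in the order asked, and still so for the second after the job is handed in, with the robot touching nothing.
It also fails if it takes over 134 s, if anything falls off the work surface, if the arm or the gripper's body presses on something with over 40 N, if the wrist force passes 120 N, or if a joint passes its speed limit or range.

## Working session

There is one attempt and no reset: what is moved stays moved. The work goes in short steps, Python scripts to look and compute and a shell command to move; the robot and the scene stay as the last step left them, time stands still between calls to the robot, and variables do not carry over. Pictures are saved under pics/ and viewed, at most 14 in all, crops included, and the job is handed in when it is done.

```bash
mkdir -p pics
cat > h.py <<'E'
import numpy as np,cv2
from cell import robot
def cam(n):
    return robot.read_camera(n)
def save(c,name,crop=None,s=1.5):
    im=c["image"][:,:,::-1]
    if crop: a,b,d,e=crop; im=im[b:e,a:d]
    cv2.imwrite("pics/"+name,cv2.resize(im,None,fx=s,fy=s,interpolation=cv2.INTER_CUBIC))
def ray(c,u,v,z):
    P=np.array(c["pose"]); d=P[:3,:3]@np.array([(u-c["cx"])/c["fx"],(v-c["cy"])/c["fy"],1]); o=P[:3,3]
    return o+d*(z-o[2])/d[2]
def proj(c,p):
    P=np.array(c["pose"]); q=P[:3,:3].T@(np.array(p)-P[:3,3]); return c["fx"]*q[0]/q[2]+c["cx"],c["fy"]*q[1]/q[2]+c["cy"]
E
python3 - <<'E'
from h import *
for n in ("scene","top"):
    c=cam(n); save(c,n+"0.png"); print(n,c["fx"],c["cx"],c["cy"],np.round(c["pose"],3).tolist())
print(robot.observe())
E
```

```text
scene 361.73672118718076 258.0551791399355 192.8532292780412 [[-0.272, 0.654, -0.706, 1.343], [0.962, 0.198, -0.188, 0.19], [0.017, -0.73, -0.683, 0.74], [0.0, 0.0, 0.0, 1.0]]
top 346.91379727745715 252.99721888609827 189.7996588311273 [[-0.009, -0.993, 0.116, 0.533], [-1.0, 0.013, 0.028, -0.02], [-0.029, -0.116, -0.993, 0.841], [0.0, 0.0, 0.0, 1.0]]
{'time': 0.1, 'qpos': array([-1.48703645e+00,  3.42706723e-01,  1.52490717e+00, -3.31474944e-05,
        1.27543751e+00, -1.45998124e-01]), 'qvel': array([ 0.0020107 , -0.00103603, -0.00128361,  0.00071473,  0.00150445,
        0.00010219]), 'joint_efforts': array([ 1.41722463e-03, -4.32007205e+01, -2.44691616e+01,  7.18729338e-02,
        5.26969868e-02, -5.77255628e-05]), 'tool_pos': array([ 0.11957327, -0.5110866 ,  0.40409143]), 'tool_rot': array([-3.14014481e+00, -1.80857653e-04,  2.29767539e-01]), 'contact_force': array([-0.60223937,  0.21167529,  0.23758197]), 'torque': array([ 0.0424515 , -0.0350855 , -0.01039785]), 'grip_force': 0.0, 'opening': 0.09194388673485718}
```

View pics/scene0.png

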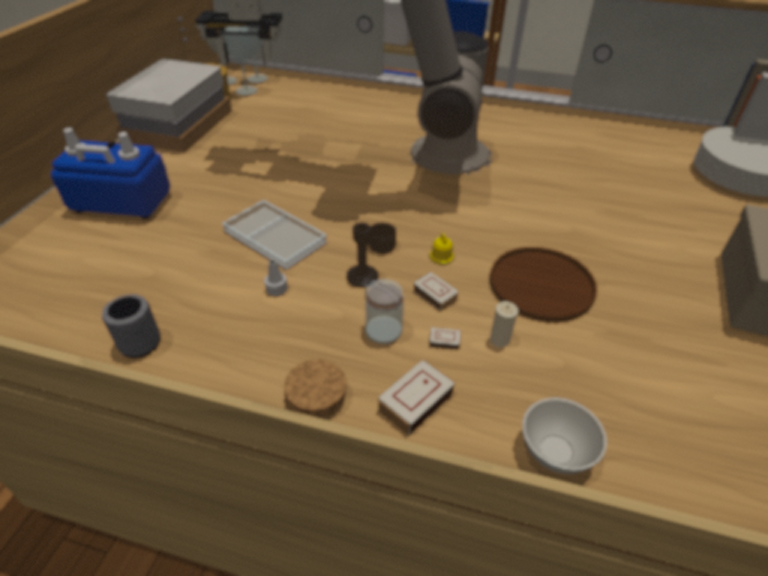

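View pics/top0.png

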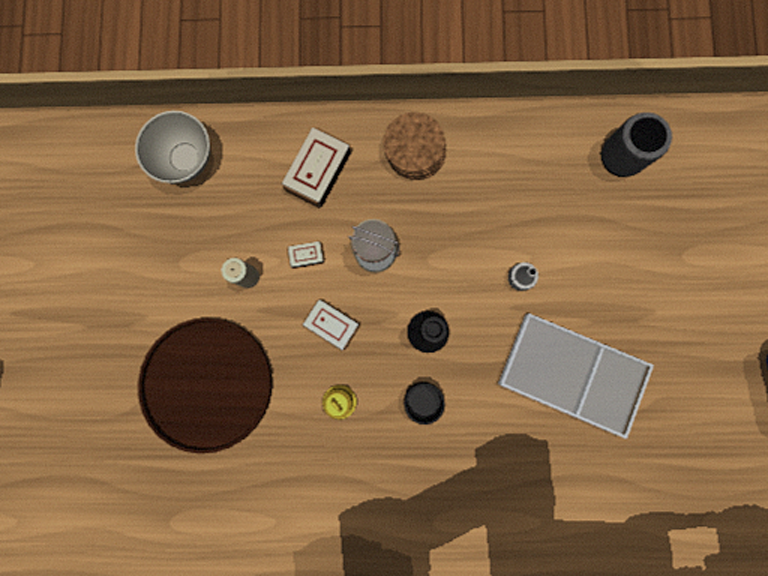

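The scene and top views show everything (top, at 1.5x): round tray (206,385), low holder (424,402), tall holder (428,330), weight (340,402), the medium matchbox (331,324), candle (234,270) and nozzle (523,276). The acrylic tray is at (576,375) and the jar at (375,246). Next I'll segment these.

Run:
```python
from h import *
c=cam("top"); im=c["image"]; hsv=cv2.cvtColor(im,cv2.COLOR_RGB2HSV)
H,S,V=[hsv[:,:,i].astype(int) for i in range(3)]
masks={"desat":(S<70)&(V>75),"dark":(V<45),"yellow":(H>22)&(H<35)&(S>180)&(V>90)}
vis=im.copy()
for n,m in masks.items():
    m=cv2.morphologyEx(m.astype(np.uint8),cv2.MORPH_CLOSE,np.ones((3,3)))
    cs,_=cv2.findContours(m,cv2.RETR_EXTERNAL,cv2.CHAIN_APPROX_NONE)
    for k in cs:
        a=cv2.contourArea(k); 
        if a<60: continue
        (u,v),r=cv2.minEnclosingCircle(k)
        if v<70 or v>305: continue
        cv2.drawContours(vis,[k],-1,(255,0,255),1)
        R=cv2.minAreaRect(k)
        print(n,"area",a,"circ",round(u,1),round(v,1),round(r,1),"rect",np.round(R[0],1),np.round(R[1],1),round(R[2],1),"xy0",np.round(ray(c,u,v,0)[:2],3))
        if len(cv2.boxPoints(R)) and a>300: print("   box z.022:",[np.round(ray(c,*p,.022)[:2],3).tolist() for p in cv2.boxPoints(R)])
c["image"]=vis; save(c,"seg.png",(80,70,450,310),2.1)
```

```text
desat area 4767.0 circ 384.5 250.0 52.9 rect [384.  249.9] [94.5 53.1] 22.6 xy0 [ 0.483 -0.307]
   box z.022: [[0.471, -0.174], [0.584, -0.226], [0.498, -0.421], [0.389, -0.368]]
desat area 614.0 circ 219.9 216.3 18.1 rect [220.2 215.8] [31.6 21.1] 33.7 xy0 [0.567 0.085]
   box z.022: [[0.568, 0.126], [0.609, 0.099], [0.567, 0.036], [0.526, 0.064]]
desat area 234.0 circ 349.2 183.7 9.2 rect [349.5 183.5] [17. 17.] 90.0 xy0 [ 0.643 -0.23 ]
desat area 195.5 circ 155.6 179.5 8.6 rect [155.8 179.8] [16.1 16.1] 33.7 xy0 [0.659 0.244]
desat area 272.5 circ 203.3 169.3 12.1 rect [203.1 169.1] [13.8 21.9] 80.5 xy0 [0.683 0.126]
desat area 778.0 circ 248.1 163.1 17.9 rect [249.3 163.2] [34.8 29. ] 69.4 xy0 [0.697 0.015]
   box z.022: [[0.721, 0.059], [0.745, -0.007], [0.665, -0.036], [0.641, 0.029]]
desat area 1139.0 circ 210.0 109.5 25.3 rect [210.  109.3] [28.  43.3] 28.3 xy0 [0.836 0.11 ]
   box z.022: [[0.798, 0.162], [0.894, 0.112], [0.859, 0.051], [0.764, 0.101]]
desat area 722.0 circ 431.5 90.0 16.1 rect [431.5  90. ] [30. 31.] 90.0 xy0 [ 0.875 -0.443]
   box z.022: [[0.905, -0.397], [
[... 567 characters left out ...]
 area 556.5 circ 285.1 220.7 13.9 rect [285.  220.5] [27. 26.] 90.0 xy0 [ 0.555 -0.073]
   box z.022: [[0.587, -0.042], [0.586, -0.103], [0.523, -0.101], [0.524, -0.041]]
dark area 77.5 circ 211.5 113.0 25.1 rect [217.  121.5] [21.7 50.2] 57.3 xy0 [0.827 0.106]
dark area 518.5 circ 418.4 99.9 19.0 rect [415.1 102.7] [32.2 29.3] 52.8 xy0 [ 0.85  -0.409]
   box z.022: [[0.846, -0.34], [0.89, -0.399], [0.824, -0.441], [0.781, -0.383]]
dark area 404.5 circ 431.5 89.9 12.2 rect [431.9  89.3] [22.8 22.8] 63.4 xy0 [ 0.875 -0.443]
   box z.022: [[0.882, -0.397], [0.906, -0.448], [0.854, -0.469], [0.83, -0.418]]
yellow area 98.5 circ 225.9 267.5 10.9 rect [226.  267.5] [20. 21.] 0.0 xy0 [0.445 0.07 ]
```

View pics/seg.png

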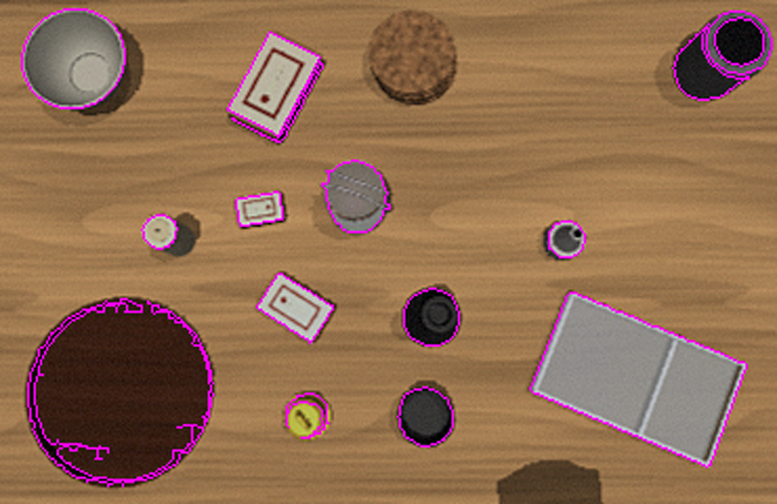

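```bash
cat >> h.py <<'E'
def to(x,y,zg,yaw):
    """delta in the tool's axes (as it stands) to bring the grasp point to x,y,zg and yaw; tool pointing down"""
    s=robot.observe(); p=s["tool_pos"]; w=s["tool_rot"][2]; d=np.array([x,y,zg+.159])-p
    c_,s_=np.cos(w),np.sin(w)
    rz=-((yaw-w+np.pi)%(2*np.pi)-np.pi)
    print("t=%.1f"%s["time"],"move dx %.4f dy %.4f dz %.4f rz %.3f"%(d[0]*c_+d[1]*s_,d[0]*s_-d[1]*c_,-d[2],rz),"open %.4f grip %.1f F"%(s["opening"],s["grip_force"]),np.round(s["contact_force"],1),"rot",np.round(s["tool_rot"],3), "grasp pt",np.round(p-[0,0,.159],4))
E
python3 - <<'E'
from h import *
c=cam("top")
for n,u,v,z in [("low",282,268,.022),("tall",285.1,220.7,.0),("round",136.7,256.5,.014),("candle",155.7,179.6,.08),("nozzle",349.3,183.6,.018),("weightfoot",226,267.5,.015),("box",220.2,215.8,.016),("jar",248.4,163.1,.055),("tray",384,249.9,.015)]:
    print(n,np.round(ray(c,u,v,z)[:2],4))
s=cam("scene")
for n,u,v,z in [("nozzle",275,285,.014),("candlebase",502,338,0),("candletop",506,310,.08),("box",436,290,.02),("weight",442,255,.015),("tray",275,234,.015),("round",543,283,.014),("jarbase",383,328,.0),("low",382,238,.022)]:
    print(n,np.round(ray(s,u/1.5,v/1.5,z)[:2],4))
to(.443,-.063,.25,0)
E
```

```text
low [ 0.4453 -0.0624]
tall [ 0.5548 -0.0731]
round [0.4734 0.2807]
candle [0.6472 0.2188]
nozzle [ 0.6406 -0.226 ]
weightfoot [0.4465 0.0682]
box [0.5676 0.0819]
jar [0.6865 0.0121]
tray [ 0.4844 -0.3004]
nozzle [ 0.6448 -0.224 ]
candlebase [0.6429 0.2233]
candletop [0.6519 0.2184]
box [0.5734 0.0835]
weight [0.4588 0.0724]
tray [ 0.4948 -0.2918]
round [0.4848 0.2834]
jarbase [0.6816 0.0078]
low [ 0.4486 -0.0621]
t=0.2 move dx 0.4170 dy -0.3627 dz -0.0046 rz 0.230 open 0.0916 grip 0.0 F [ 0.2  0.  -0.3] rot [-3.141 -0.     0.23 ] grasp pt [ 0.1196 -0.5111  0.2454]
```

Careful with the scale: shifts go in shares of 60 cm and turns go in shares of 2 pi rad. That gives: -0.032 m is -0.0533, 0.0233 m is 0.0388, 0.115 rad is 0.0183.

```bash
python3 -m pendant '[[0, 0, 0, 0, 0, 0.0183], [0, 0, 0, 0, 0, 0.0183], [0.0388, -0.0533, 0, 0, 0, 0], [0.0388, -0.0533, 0, 0, 0, 0], [0.0388, -0.0533, 0, 0, 0, 0], [0.0388, -0.0533, 0, 0, 0, 0], [0.0388, -0.0533, 0, 0, 0, 0], [0.0388, -0.0533, 0, 0, 0, 0]]' 0.08 && python3 -m pendant '[[0.0388, -0.0533, 0, 0, 0, 0], [0.0388, -0.0533, 0, 0, 0, 0], [0.0388, -0.0533, 0, 0, 0, 0], [0.0388, -0.0533, 0, 0, 0, 0], [0.0388, -0.0533, 0, 0, 0, 0], [0.0388, -0.0533, 0, 0, 0, 0], [0.0388, -0.0533, 0, 0, 0, 0], [0.0388, -0.0533, 0, 0, 0, 0]]' && python3 -m pendant '[[0, 0, 0, 0, 0, 0]]'; python3 -c "
from h import *
to(.4455,-.0624,.025,0)"
```

```text
time: 0.92
tool_pos: [0.26, -0.3175, 0.4048]
tool_rot: [3.141, -0.0, -0.001]
contact_force: [1.0, 0.0, 0.1]
opening: 0.0798
grip_force: 0.0
time: 1.58
tool_pos: [0.4466, -0.0613, 0.4048]
tool_rot: [3.141, -0.0, 0.0]
contact_force: [1.3, -1.2, 0.1]
opening: 0.08
grip_force: 0.0
time: 1.67
tool_pos: [0.4484, -0.0585, 0.4047]
tool_rot: [-3.14, -0.002, 0.006]
contact_force: [-1.0, -0.6, -0.1]
opening: 0.08
grip_force: 0.0
t=1.7 move dx -0.0029 dy 0.0039 dz 0.2207 rz 0.006 open 0.0800 grip 0.0 F [-1.  -0.6 -0.1] rot [-3.14e+00 -2.00e-03  6.00e-03] grasp pt [ 0.4484 -0.0585  0.2457]
```

Scaled: 0.038 m is 0.0633, 0.016 m is 0.0267.

```bash
python3 -m pendant '[[0, 0, 0.0633, 0, 0, 0], [0, 0, 0.0633, 0, 0, 0], [0, 0, 0.0633, 0, 0, 0], [0, 0, 0.0633, 0, 0, 0], [0, 0, 0.0633, 0, 0, 0], [0, 0, 0.0267, 0, 0, 0], [0, 0, 0.0225, 0, 0, 0], [0, 0, 0, 0, 0, 0]]' >/dev/null && python3 -m pendant '[[0, 0, 0, 0, 0, 0], [0, 0, 0, 0, 0, 0], [0, 0, 0, 0, 0, 0], [0, 0, 0, 0, 0, 0], [0, 0, 0, 0, 0, 0], [0, 0, 0, 0, 0, 0]]' 0.04 20; python3 -c "
from h import *
to(.4455,-.0624,.025,0)"
```

```text
time: 2.83
tool_pos: [0.4463, -0.0634, 0.1863]
tool_rot: [3.141, -0.002, -0.0]
contact_force: [-1.1, -0.3, 7.2]
opening: 0.0606
grip_force: 19.9
t=2.8 move dx -0.0008 dy -0.0010 dz 0.0023 rz -0.000 open 0.0606 grip 19.9 F [-1.1 -0.3  7.2] rot [ 3.141e+00 -2.000e-03 -0.000e+00] grasp pt [ 0.4463 -0.0634  0.0273]
```

```bash
python3 -m pendant '[[0, 0, -0.0167, 0, 0, 0], [0, 0, -0.05, 0, 0, 0], [0, 0, -0.0633, 0, 0, 0], [0, 0, -0.0633, 0, 0, 0], [0, 0, -0.0567, 0, 0, 0], [0, 0, 0, 0, 0, 0], [0, 0, 0, 0, 0, 0]]'; python3 -m pendant '[[0.0047, -0.0643, 0, 0, 0, 0], [0.0047, -0.0643, 0, 0, 0, 0], [0.0047, -0.0643, 0, 0, 0, 0], [0.0047, -0.0643, 0, 0, 0, 0], [0.0047, -0.0643, 0, 0, 0, 0]]' >/dev/null; python3 -m pendant '[[0.0047, -0.0643, 0, 0, 0, 0], [0.0047, -0.0643, 0, 0, 0, 0], [0.0047, -0.0643, 0, 0, 0, 0], [0.0047, -0.0643, 0, 0, 0, 0], [0.0047, -0.0643, 0, 0, 0, 0], [0, 0, 0, 0, 0, 0], [0, 0, 0, 0, 0, 0], [0, 0, 0, 0, 0, 0]]' ; python3 -c "
from h import *
to(.474,.323,.034,0)
c=cam('scene');save(c,'s1.png')"
```

```text
time: 3.42
tool_pos: [0.446, -0.0632, 0.337]
tool_rot: [3.14, -0.005, -0.0]
contact_force: [0.3, -0.3, -1.9]
opening: 0.0605
grip_force: 19.9
time: 4.5
tool_pos: [0.4735, 0.3225, 0.3331]
tool_rot: [3.139, 0.004, 0.001]
contact_force: [0.6, -0.5, -0.2]
opening: 0.0608
grip_force: 19.9
t=4.5 move dx 0.0005 dy -0.0005 dz 0.1401 rz 0.001 open 0.0608 grip 19.9 F [ 0.6 -0.5 -0.2] rot [3.139e+00 4.000e-03 1.000e-03] grasp pt [0.4735 0.3225 0.1741]
```

View pics/s1.png

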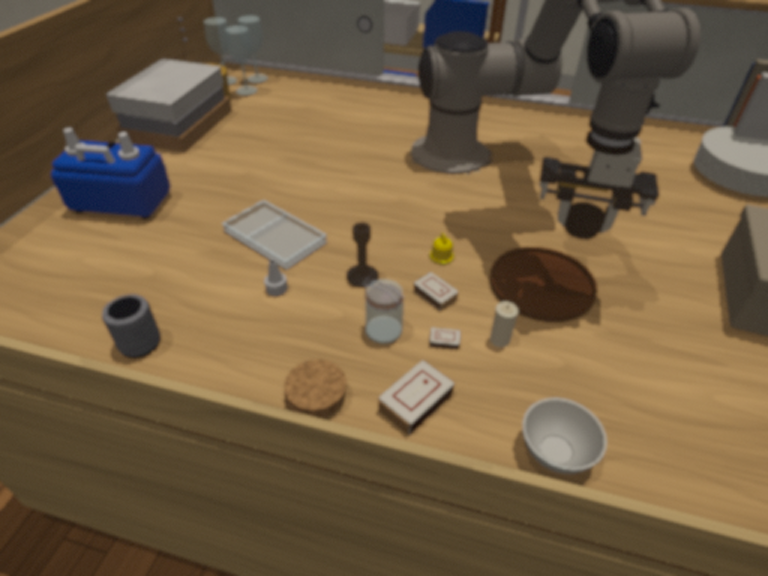

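The holder hangs securely in the gripper at (585,220), over the round tray. Now I'll lower it, slowly at the end.

Scaled: 0.035 m is 0.0583, 0.03 m is 0.05.

```bash
python3 -m pendant '[[0, 0, 0.0583, 0, 0, 0], [0, 0, 0.0583, 0, 0, 0], [0, 0, 0.05, 0, 0, 0], [0, 0, 0.0333, 0, 0, 0], [0, 0, 0.02, 0, 0, 0], [0, 0, 0.0083, 0, 0, 0], [0, 0, 0, 0, 0, 0], [0, 0, 0, 0, 0, 0]]'; python3 -m pendant '[[0, 0, 0.0025, 0, 0, 0], [0, 0, 0.0025, 0, 0, 0], [0, 0, 0.0017, 0, 0, 0], [0, 0, 0, 0, 0, 0], [0, 0, 0, 0, 0, 0]]'
```

```text
time: 5.22
tool_pos: [0.4744, 0.3221, 0.1987]
tool_rot: [-3.142, -0.0, -0.001]
contact_force: [-0.2, 0.2, -1.5]
opening: 0.0604
grip_force: 19.9
time: 5.63
tool_pos: [0.474, 0.3228, 0.1944]
tool_rot: [-3.142, -0.0, -0.0]
contact_force: [0.4, 0.1, -0.5]
opening: 0.0608
grip_force: 19.9
```

Scaled: 0.0005 m is 0.0008.

```bash
python3 -m pendant '[[0, 0, 0.0008, 0, 0, 0], [0, 0, 0.0008, 0, 0, 0], [0, 0, 0.0008, 0, 0, 0], [0, 0, 0, 0, 0, 0], [0, 0, 0, 0, 0, 0]]' | egrep 'pos|force'; python3 -m pendant '[[0, 0, 0.0008, 0, 0, 0], [0, 0, 0.0008, 0, 0, 0], [0, 0, 0, 0, 0, 0], [0, 0, 0, 0, 0, 0]]'| egrep 'pos|force'
```

```text
tool_pos: [0.474, 0.3227, 0.1926]
contact_force: [0.3, -0.0, -0.5]
grip_force: 19.9
tool_pos: [0.4739, 0.3227, 0.1923]
contact_force: [-2.0, -0.5, 6.0]
grip_force: 19.9
```

Scaled: -0.03 m is -0.05, -0.02 m is -0.0333.

```bash
python3 -m pendant '[[0, 0, 0, 0, 0, 0], [0, 0, 0, 0, 0, 0], [0, 0, 0, 0, 0, 0], [0, 0, -0.0067, 0, 0, 0], [0, 0, -0.0167, 0, 0, 0], [0, 0, -0.0333, 0, 0, 0], [0, 0, -0.05, 0, 0, 0], [0, 0, -0.05, 0, 0, 0]]' 0.067; python3 -m pendant '[[0, 0, -0.0633, 0, 0, 0], [0, 0, -0.0633, 0, 0, 0], [0, 0, 0, 0, 0, 0], [0, 0, 0, 0, 0, 0]]'; python3 -c "
from h import *
to(.648,.219,.063,0)"
```

```text
time: 7.05
tool_pos: [0.4738, 0.3226, 0.2869]
tool_rot: [3.141, 0.001, -0.0]
contact_force: [0.9, 0.7, -0.0]
opening: 0.0664
grip_force: 0.0
time: 7.38
tool_pos: [0.4741, 0.3228, 0.3651]
tool_rot: [-3.139, -0.006, -0.0]
contact_force: [0.0, 0.6, -0.1]
opening: 0.0672
grip_force: 0.0
t=7.4 move dx 0.1739 dy 0.1038 dz 0.1431 rz -0.000 open 0.0672 grip 0.0 F [ 0.   0.6 -0.1] rot [-3.139 -0.006 -0.   ] grasp pt [0.4741 0.3228 0.2061]
```

Scaled: 0.0348 m is 0.058, 0.0207 m is 0.0345.

```bash
python3 -m pendant '[[0.058, 0.0345, 0, 0, 0, 0], [0.058, 0.0345, 0, 0, 0, 0], [0.058, 0.0345, 0, 0, 0, 0], [0.058, 0.0345, 0, 0, 0, 0], [0.058, 0.0345, 0, 0, 0, 0], [0, 0, 0.05, 0, 0, 0], [0, 0, 0.055, 0, 0, 0]]' 0.062 >/dev/null; python3 -m pendant '[[0, 0, 0.05, 0, 0, 0], [0, 0, 0.05, 0, 0, 0], [0, 0, 0.025, 0, 0, 0], [0, 0, 0.0083, 0, 0, 0], [0, 0, 0, 0, 0, 0]]'; python3 -m pendant '[[0, 0, 0, 0, 0, 0], [0, 0, 0, 0, 0, 0], [0, 0, 0, 0, 0, 0], [0, 0, 0, 0, 0, 0], [0, 0, 0, 0, 0, 0], [0, 0, 0, 0, 0, 0]]' 0.02 12;python3 -c "
from h import *
to(.648,.219,.063,0)"
```

```text
time: 8.38
tool_pos: [0.6472, 0.219, 0.216]
tool_rot: [3.14, 0.005, -0.0]
contact_force: [-0.9, -0.0, 0.3]
opening: 0.0622
grip_force: 0.0
time: 8.88
tool_pos: [0.6482, 0.2193, 0.22]
tool_rot: [-3.141, -0.002, -0.0]
contact_force: [-0.8, -0.1, 5.8]
opening: 0.0376
grip_force: 12.0
t=8.9 move dx -0.0002 dy 0.0003 dz -0.0020 rz -0.000 open 0.0376 grip 12.0 F [-0.8 -0.1  5.8] rot [-3.141e+00 -2.000e-03 -0.000e+00] grasp pt [0.6482 0.2193 0.061 ]
```

Scaled: -0.035 m is -0.0583, -0.03 m is -0.05.

```bash
python3 -m pendant '[[0, 0, -0.0167, 0, 0, 0], [0, 0, -0.05, 0, 0, 0], [0, 0, -0.0583, 0, 0, 0], [0, 0, -0.0583, 0, 0, 0], [0, 0, 0, 0, 0, 0], [0, 0, 0, 0, 0, 0]]'
python3 - <<'E'
from h import *
c=cam("top"); save(c,"t2.png",(80,120,300,320),3)
E
```

```text
time: 9.38
tool_pos: [0.6482, 0.2193, 0.3321]
tool_rot: [-3.14, -0.006, -0.0]
contact_force: [-0.1, 0.9, -2.1]
opening: 0.0377
grip_force: 12.0
```

View pics/t2.png

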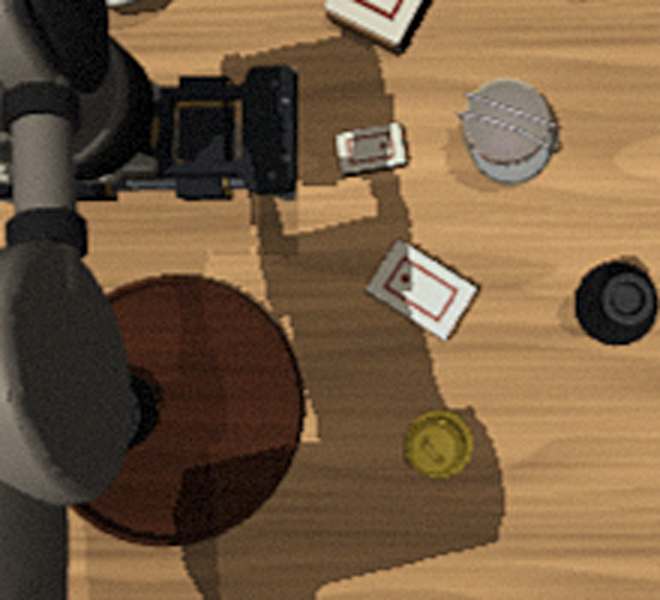

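Scaled: -0.0348 m is -0.058, -0.0207 m is -0.0345.

```bash
python3 -m pendant '[[-0.058, -0.0345, 0, 0, 0, 0], [-0.058, -0.0345, 0, 0, 0, 0], [-0.058, -0.0345, 0, 0, 0, 0], [-0.058, -0.0345, 0, 0, 0, 0], [-0.058, -0.0345, 0, 0, 0, 0], [0, 0, 0.05, 0, 0, 0], [0, 0, 0, 0, 0, 0], [0, 0, 0, 0, 0, 0]]'
python3 - <<'E'
from h import *
c=cam("scene"); save(c,"s3.png",(300,80,420,230),4)
print(proj(c,(.474,.3227,.048)),proj(c,(.474,.3227,.006)))
E
```

```text
time: 10.1
tool_pos: [0.4733, 0.3225, 0.2966]
tool_rot: [3.139, 0.005, 0.001]
contact_force: [0.6, 0.7, -0.8]
opening: 0.0381
grip_force: 12.0
(np.float64(378.331580267591), np.float64(180.3516164094744)) (np.float64(374.9285725457275), np.float64(190.86072909629695))
```

View pics/s3.png

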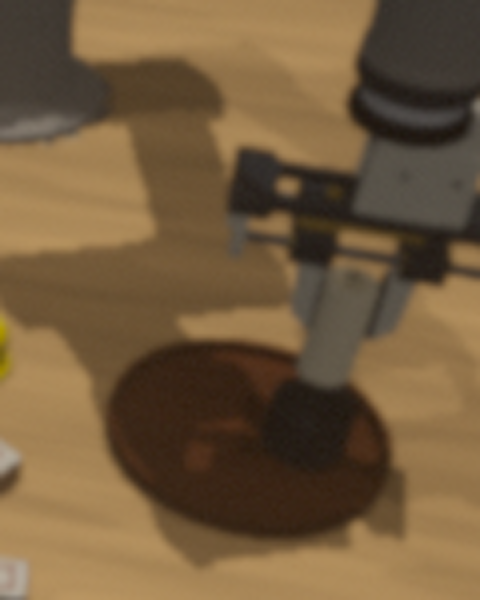

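Holder rim is at crop (313,401), as predicted, and the candle hangs over it. Lowering it now.

Scaled: 0.02 m is 0.0333, 0.005 m is 0.0083.

```bash
python3 -m pendant '[[0, 0, 0.0333, 0, 0, 0], [0, 0, 0.0333, 0, 0, 0], [0, 0, 0.0167, 0, 0, 0], [0, 0, 0.0083, 0, 0, 0], [0, 0, 0.005, 0, 0, 0], [0, 0, 0, 0, 0, 0], [0, 0, 0, 0, 0, 0]]'| egrep 'pos|force'; python3 -m pendant '[[0, 0, 0.0017, 0, 0, 0], [0, 0, 0.0017, 0, 0, 0], [0, 0, 0.0017, 0, 0, 0], [0, 0, 0, 0, 0, 0], [0, 0, 0, 0, 0, 0]]'| egrep 'pos|force'; python3 -m pendant '[[0, 0, 0.0017, 0, 0, 0], [0, 0, 0.0017, 0, 0, 0], [0, 0, 0, 0, 0, 0], [0, 0, 0, 0, 0, 0]]'| egrep 'pos|force'
```

```text
tool_pos: [0.4745, 0.3227, 0.2415]
contact_force: [-0.8, 1.2, -0.0]
grip_force: 12.0
tool_pos: [0.4739, 0.3228, 0.2378]
contact_force: [0.5, -0.5, -0.1]
grip_force: 12.0
tool_pos: [0.4739, 0.3227, 0.2356]
contact_force: [-0.0, -0.4, -1.1]
grip_force: 12.0
```

Scaled: 0.0007 m is 0.0012.

```bash
python3 -m pendant '[[0, 0, 0.0012, 0, 0, 0], [0, 0, 0.0012, 0, 0, 0], [0, 0, 0, 0, 0, 0], [0, 0, 0, 0, 0, 0]]'| egrep 'pos|force'; python3 -m pendant '[[0, 0, 0.0008, 0, 0, 0], [0, 0, 0.0008, 0, 0, 0], [0, 0, 0, 0, 0, 0], [0, 0, 0, 0, 0, 0]]'| egrep 'pos|force'
```

```text
tool_pos: [0.474, 0.3227, 0.2342]
contact_force: [-1.0, 0.1, -0.2]
grip_force: 12.0
tool_pos: [0.474, 0.3227, 0.2332]
contact_force: [-0.6, 0.5, -0.8]
grip_force: 12.0
```

Scaled: 0.0005 m is 0.0008.

```bash
python3 -m pendant '[[0, 0, 0.0008, 0, 0, 0], [0, 0, 0.0008, 0, 0, 0], [0, 0, 0, 0, 0, 0], [0, 0, 0, 0, 0, 0]]'| egrep 'pos|force'; python3 -c "
from h import *
c=cam('scene');save(c,'s4.png',(300,80,420,230),4)"
```

```text
tool_pos: [0.474, 0.3227, 0.2329]
contact_force: [-1.5, -0.4, 5.8]
grip_force: 12.0
```

View pics/s4.png

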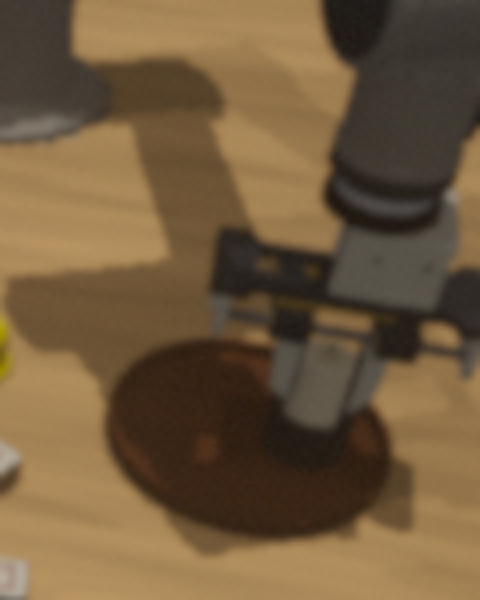

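Candle bottom is inside the cup and touching its floor (320,440 in the crop). Releasing, lifting and turning for the matchbox.

Scaled: -0.035 m is -0.0583, -0.02 m is -0.0333.

```bash
python3 -m pendant '[[0, 0, 0, 0, 0, 0], [0, 0, 0, 0, 0, 0], [0, 0, 0, 0, 0, 0], [0, 0, -0.0167, 0, 0, 0], [0, 0, -0.0333, 0, 0, 0], [0, 0, -0.0583, 0, 0, 0], [0, 0, -0.0583, 0, 0, 0], [0, 0, -0.0333, 0, 0, 0]]' 0.054 >/dev/null; python3 -m pendant '[[0, 0, 0, 0, 0, -0.0191], [0, 0, 0, 0, 0, -0.0191], [0, 0, 0, 0, 0, -0.0191], [0, 0, 0, 0, 0, -0.0191], [0, 0, 0, 0, 0, -0.0191], [0, 0, 0, 0, 0, -0.0191], [0, 0, 0, 0, 0, -0.0191], [0, 0, 0, 0, 0, -0.0191]]' 0.092 >/dev/null;python3 -m pendant '[[0, 0, 0, 0, 0, -0.0191], [0, 0, 0, 0, 0, -0.0191], [0, 0, 0, 0, 0, -0.0191], [0, 0, 0, 0, 0, -0.0191], [0, 0, 0, 0, 0, -0.0191], [0, 0, 0, 0, 0, -0.0191], [0, 0, 0, 0, 0, -0.0191], [0, 0, 0, 0, 0, -0.0191]]' >/dev/null
python3 -m pendant '[[0, 0, 0, 0, 0, -0.0191], [0, 0, 0, 0, 0, -0.0191], [0, 0, 0, 0, 0, -0.0191], [0, 0, 0, 0, 0, -0.0191], [0, 0, 0, 0, 0, -0.0191], [0, 0, 0, 0, 0, -0.0057], [0, 0, 0, 0, 0, 0], [0, 0, 0, 0, 0, 0]]'; python3 -c "
from h import *
to(.569,.0825,.022,2.556)"
```

```text
time: 15.2
tool_pos: [0.474, 0.3227, 0.3528]
tool_rot: [3.141, 0.0, 2.554]
contact_force: [-0.0, 0.3, -0.6]
opening: 0.0919
grip_force: 0.0
t=15.2 move dx -0.2122 dy -0.1473 dz 0.1718 rz -0.002 open 0.0919 grip 0.0 F [-0.   0.3 -0.6] rot [3.141 0.    2.554] grasp pt [0.474  0.3227 0.1938]
```

Scaled: -0.0304 m is -0.0507, -0.0303 m is -0.0505.

```bash
python3 -m pendant '[[-0.0505, -0.035, 0, 0, 0, 0], [-0.0505, -0.035, 0, 0, 0, 0], [-0.0505, -0.035, 0, 0, 0, 0], [-0.0505, -0.035, 0, 0, 0, 0], [-0.0505, -0.035, 0, 0, 0, 0], [-0.0505, -0.035, 0, 0, 0, 0], [-0.0507, -0.0355, 0, 0, 0, 0], [0, 0, 0.0333, 0, 0, 0]]' >/dev/null; python3 -m pendant '[[0, 0, 0.0583, 0, 0, 0], [0, 0, 0.0583, 0, 0, 0], [0, 0, 0.05, 0, 0, 0], [0, 0, 0.0167, 0, 0, 0], [0, 0, 0, 0, 0, 0], [0, 0, 0, 0, 0, 0]]'
python3 - <<'E'
from h import *
to(.569,.0825,.022,2.556)
c=cam("scene"); save(c,"s5.png",(240,120,370,260),4)
E
```

```text
time: 16.37
tool_pos: [0.5699, 0.0827, 0.2231]
tool_rot: [3.141, 0.001, 2.555]
contact_force: [0.4, -0.3, 0.6]
opening: 0.0917
grip_force: 0.0
t=16.4 move dx 0.0006 dy -0.0007 dz 0.0421 rz -0.001 open 0.0917 grip 0.0 F [ 0.4 -0.3  0.6] rot [3.141e+00 1.000e-03 2.555e+00] grasp pt [0.5699 0.0827 0.0641]
```

View pics/s5.png

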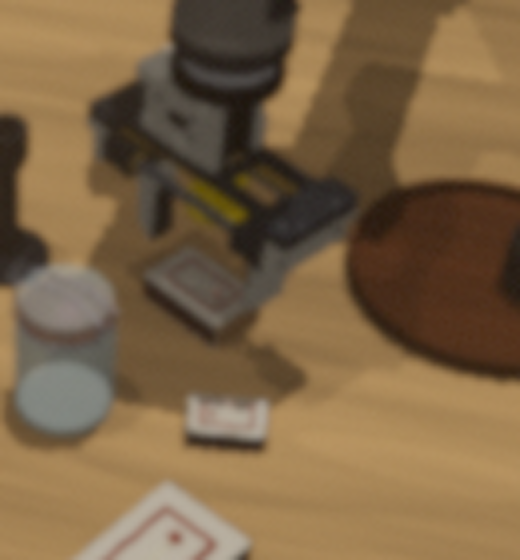

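The fingers straddle the box at crop (200,290). Going down and gripping.

Scaled: 0.02 m is 0.0333, 0.012 m is 0.02.

```bash
python3 -m pendant '[[0, 0, 0.0333, 0, 0, 0], [0, 0, 0.02, 0, 0, 0], [0, 0, 0.01, 0, 0, 0], [0, 0, 0.005, 0, 0, 0], [0, 0, 0, 0, 0, 0]]' |egrep 'pos|force'; python3 -m pendant '[[0, 0, 0, 0, 0, 0], [0, 0, 0, 0, 0, 0], [0, 0, 0, 0, 0, 0], [0, 0, 0, 0, 0, 0], [0, 0, 0, 0, 0, 0], [0, 0, 0, 0, 0, 0]]' 0.06 8; python3 -m pendant '[[0, 0, -0.0167, 0, 0, 0], [0, 0, -0.05, 0, 0, 0], [0, 0, -0.0583, 0, 0, 0], [0, 0, -0.0583, 0, 0, 0], [0, 0, -0.0333, 0, 0, 0], [0, 0, 0, 0, 0, 0]]'; python3 -m pendant '[[0, 0, 0, 0, 0, 0.0196], [0, 0, 0, 0, 0, 0.0196], [0, 0, 0, 0, 0, 0.0196], [0, 0, 0, 0, 0, 0.0196], [0, 0, 0, 0, 0, 0.0196], [0, 0, 0, 0, 0, 0.0196], [0, 0, 0, 0, 0, 0.0196], [0, 0, 0, 0, 0, 0.0196]]'; python3 -c "
from h import *
to(.474,.240,.028,1.571)"
```

```text
tool_pos: [0.5694, 0.0827, 0.1813]
contact_force: [0.2, -0.6, 0.5]
grip_force: 0.0
time: 17.33
tool_pos: [0.5696, 0.0826, 0.182]
tool_rot: [3.141, 0.001, 2.556]
contact_force: [-0.2, -0.8, 6.0]
opening: 0.078
grip_force: 8.0
time: 17.83
tool_pos: [0.5703, 0.0828, 0.317]
tool_rot: [3.136, 0.008, 2.556]
contact_force: [1.4, 0.2, -0.3]
opening: 0.0778
grip_force: 8.0
time: 18.5
tool_pos: [0.569, 0.0827, 0.3104]
tool_rot: [-3.14, 0.0, 1.566]
contact_force: [-0.8, -0.4, -1.2]
opening: 0.0779
grip_force: 8.0
t=18.5 move dx 0.1569 dy -0.0958 dz 0.1234 rz -0.005 open 0.0779 grip 8.0 F [-0.8 -0.4 -1.2] rot [-3.14   0.     1.566] grasp pt [0.569  0.0827 0.1514]
```

Scaled: 0.0314 m is 0.0523, -0.0192 m is -0.032.

```bash
python3 -m pendant '[[0.0523, -0.032, 0, 0, 0, 0], [0.0523, -0.032, 0, 0, 0, 0], [0.0523, -0.032, 0, 0, 0, 0], [0.0523, -0.032, 0, 0, 0, 0], [0.0523, -0.032, 0, 0, 0, 0], [0, 0, 0.0333, 0, 0, 0], [0, 0, 0.05, 0, 0, 0]]'  >/dev/null; python3 -m pendant '[[0, 0, 0.05, 0, 0, 0], [0, 0, 0.0333, 0, 0, 0], [0, 0, 0.0167, 0, 0, 0], [0, 0, 0.01, 0, 0, 0], [0, 0, 0.005, 0, 0, 0], [0, 0, 0, 0, 0, 0], [0, 0, 0, 0, 0, 0]]'; python3 -m pendant '[[0, 0, 0.0017, 0, 0, 0], [0, 0, 0.0017, 0, 0, 0], [0, 0, 0, 0, 0, 0], [0, 0, 0, 0, 0, 0]]'|egrep 'pos|force'
```

```text
time: 19.67
tool_pos: [0.4736, 0.2396, 0.1932]
tool_rot: [3.14, -0.0, 1.572]
contact_force: [0.2, -0.2, -0.0]
opening: 0.0779
grip_force: 8.0
tool_pos: [0.4733, 0.2396, 0.1906]
contact_force: [0.4, 1.2, -0.2]
grip_force: 8.0
```

Scaled: 0.001 m is 0.0017, 0.0007 m is 0.0012.

```bash
python3 -m pendant '[[0, 0, 0.0017, 0, 0, 0], [0, 0, 0.0012, 0, 0, 0], [0, 0, 0, 0, 0, 0], [0, 0, 0, 0, 0, 0]]'|egrep 'pos|force';python3 -m pendant '[[0, 0, 0.0008, 0, 0, 0], [0, 0, 0.0008, 0, 0, 0], [0, 0, 0, 0, 0, 0], [0, 0, 0, 0, 0, 0]]'|egrep 'pos|force'
```

```text
tool_pos: [0.4732, 0.2395, 0.1885]
contact_force: [-0.1, -0.5, -0.1]
grip_force: 8.0
tool_pos: [0.4732, 0.2396, 0.1879]
contact_force: [-0.5, -0.9, 4.4]
grip_force: 8.0
```

Scaled: -0.035 m is -0.0583, -0.02 m is -0.0333.

```bash
python3 -m pendant '[[0, 0, 0, 0, 0, 0], [0, 0, 0, 0, 0, 0], [0, 0, 0, 0, 0, 0], [0, 0, -0.0167, 0, 0, 0], [0, 0, -0.0333, 0, 0, 0], [0, 0, -0.0583, 0, 0, 0], [0, 0, -0.0583, 0, 0, 0], [0, 0, -0.0583, 0, 0, 0]]' 0.086 |egrep 'pos|force|opening'; python3 -m pendant '[[0, 0, 0, 0, 0, 0.0193], [0, 0, 0, 0, 0, 0.0193], [0, 0, 0, 0, 0, 0.0193], [0, 0, 0, 0, 0, 0.0193], [0, 0, 0, 0, 0, 0.0193], [0, 0, 0, 0, 0, 0.0193], [0, 0, 0, 0, 0, 0.0193]]' 0.07 >/dev/null; python3 -m pendant '[[0, 0, 0, 0, 0, 0.0193], [0, 0, 0, 0, 0, 0.0193], [0, 0, 0, 0, 0, 0.0193], [0, 0, 0, 0, 0, 0.0193], [0, 0, 0, 0, 0, 0.0193], [0, 0, 0, 0, 0, 0.0189], [0, 0, 0, 0, 0, 0], [0, 0, 0, 0, 0, 0]]'
python3 - <<'E'
from h import *
to(.4475,.069,.029,0)
c=cam("top"); hsv=cv2.cvtColor(c["image"],cv2.COLOR_RGB2HSV).astype(int); save(c,"t6.png",(80,120,300,320),3)
m=((hsv[:,:,0]>22)&(hsv[:,:,0]<35)&(hsv[:,:,1]>150)&(hsv[:,:,2]>60)).astype(np.uint8)
k=max(cv2.findContours(m,0,1)[0],key=cv2.contourArea); (u,v),r=cv2.minEnclosingCircle(k); print(u,v,r,ray(c,u,v,.015))
E
```

```text
tool_pos: [0.4729, 0.2395, 0.3245]
contact_force: [1.3, 0.2, 0.4]
opening: 0.0864
grip_force: 0.0
time: 22.58
tool_pos: [0.4731, 0.2395, 0.3231]
tool_rot: [-3.142, -0.0, 0.004]
contact_force: [0.3, -0.0, -1.2]
opening: 0.0697
grip_force: 0.0
t=22.6 move dx -0.0264 dy 0.1704 dz 0.1351 rz 0.004 open 0.0697 grip 0.0 F [ 0.3 -0.  -1.2] rot [-3.142 -0.     0.004] grasp pt [0.4731 0.2395 0.1641]
225.93362426757812 267.5531005859375 11.496570587158203 [0.44642434 0.06832686 0.015     ]
```

View pics/t6.png

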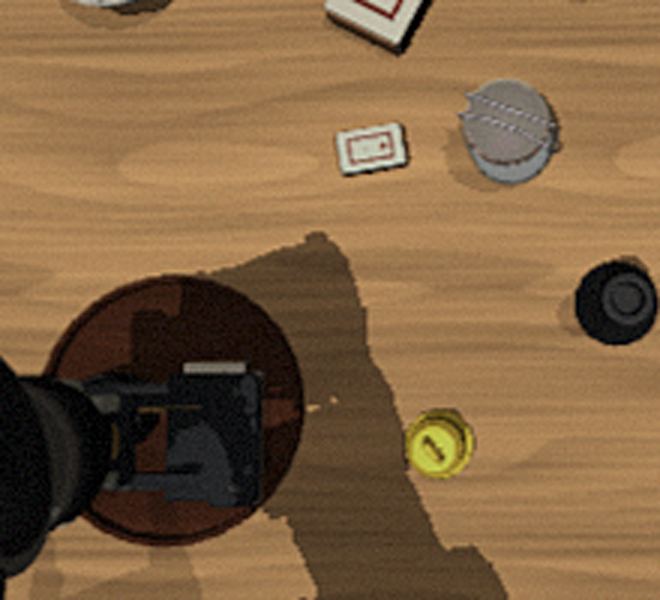

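Only the box's edge shows at (215,368), past the gripper. The weight is untouched at (440,443). Fetching the weight.

Careful with the scale: shifts go in shares of 60 cm and turns go in shares of 2 pi rad. That gives: 0.035 m is 0.0583, 0.0342 m is 0.057.

```bash
python3 -m pendant '[[-0.0088, 0.057, 0, 0, 0, 0], [-0.0088, 0.057, 0, 0, 0, 0], [-0.0088, 0.057, 0, 0, 0, 0], [-0.0088, 0.057, 0, 0, 0, 0], [-0.0088, 0.057, 0, 0, 0, 0], [0, 0, 0.0333, 0, 0, 0], [0, 0, 0.0583, 0, 0, 0], [0, 0, 0.0583, 0, 0, 0]]' 0.066 >/dev/null; python3 -m pendant '[[0, 0, 0.0417, 0, 0, 0], [0, 0, 0.02, 0, 0, 0], [0, 0, 0.01, 0, 0, 0], [0, 0, 0, 0, 0, 0], [0, 0, 0, 0, 0, 0]]' ; python3 -m pendant '[[0, 0, 0, 0, 0, 0], [0, 0, 0, 0, 0, 0], [0, 0, 0, 0, 0, 0], [0, 0, 0, 0, 0, 0], [0, 0, 0, 0, 0, 0], [0, 0, 0, 0, 0, 0]]' 0.03 15; python3 -m pendant '[[0, 0, -0.0167, 0, 0, 0], [0, 0, -0.05, 0, 0, 0], [0, 0, -0.0583, 0, 0, 0], [0, 0, -0.0633, 0, 0, 0], [0, 0, -0.0633, 0, 0, 0], [0, 0, 0, 0, 0, 0], [0, 0, 0, 0, 0, 0]]'
python3 - <<'E'
from h import *
# wide bay centre
c_,s_=np.cos(-.413),np.sin(-.413)
for y in (.039,-.061): print(.486-s_*y,-.299+c_*y)
to(.486-s_*.039,-.299+c_*.039,.033,0)
c=cam("top"); hsv=cv2.cvtColor(c["image"],cv2.COLOR_RGB2HSV).astype(int)
m=((hsv[:,:,1]<70)&(hsv[:,:,2]>75)).astype(np.uint8); m=cv2.morphologyEx(m,cv2.MORPH_CLOSE,np.ones((3,3)))
for k in cv2.findContours(m,0,1)[0]:
  R=cv2.minAreaRect(k)
  if R[0][0]>300 and 1500<cv2.contourArea(k): print(R,[np.round(ray(c,*p,.015)[:2],4) for p in cv2.boxPoints(R)])
E
```

```text
time: 23.72
tool_pos: [0.4472, 0.0686, 0.1901]
tool_rot: [3.141, -0.001, 0.002]
contact_force: [-0.9, 0.3, 0.3]
opening: 0.0663
grip_force: 0.0
time: 24.22
tool_pos: [0.447, 0.0686, 0.1902]
tool_rot: [3.142, -0.001, 0.001]
contact_force: [-1.1, 0.4, 6.0]
opening: 0.0428
grip_force: 15.1
time: 24.8
tool_pos: [0.447, 0.0686, 0.3422]
tool_rot: [3.141, -0.005, 0.001]
contact_force: [-0.3, -0.8, -2.7]
opening: 0.0428
grip_force: 15.0
0.5016529968108228 -0.26327908608615436
0.4615171075523028 -0.3548711730447329
t=24.8 move dx 0.0543 dy 0.3319 dz 0.1502 rz 0.001 open 0.0428 grip 15.0 F [-0.3 -0.8 -2.7] rot [ 3.141e+00 -5.000e-03  1.000e-03] grasp pt [0.447  0.0686 0.1832]
((383.9245300292969, 249.9689178466797), (94.26277160644531, 53.087398529052734), 22.380136489868164) [array([ 0.47  , -0.1755]), array([ 0.584 , -0.2271]), array([ 0.4984, -0.4244]), array([ 0.3877, -0.371 ])]
```

Scaled: 0.0369 m is 0.0615, 0.006 m is 0.01.

```bash
python3 -m pendant '[[0.01, 0.0615, 0, 0, 0, 0], [0.01, 0.0615, 0, 0, 0, 0], [0.01, 0.0615, 0, 0, 0, 0], [0.01, 0.0615, 0, 0, 0, 0], [0.01, 0.0615, 0, 0, 0, 0]]' >/dev/null; python3 -m pendant '[[0.01, 0.0615, 0, 0, 0, 0], [0.01, 0.0615, 0, 0, 0, 0], [0.01, 0.0615, 0, 0, 0, 0], [0.01, 0.0615, 0, 0, 0, 0], [0, 0, 0.05, 0, 0, 0], [0, 0, 0.05, 0, 0, 0], [0, 0, 0, 0, 0, 0], [0, 0, 0, 0, 0, 0]]'
python3 - <<'E'
from h import *
to(.5005,-.2635,.033,0)
c=cam("scene"); save(c,"s7.png",(120,90,270,210),4)
E
```

```text
time: 25.93
tool_pos: [0.5003, -0.263, 0.2776]
tool_rot: [-3.137, 0.006, 0.001]
contact_force: [0.6, -0.4, -1.2]
opening: 0.0433
grip_force: 15.0
t=25.9 move dx 0.0002 dy 0.0005 dz 0.0856 rz 0.001 open 0.0433 grip 15.0 F [ 0.6 -0.4 -1.2] rot [-3.137e+00  6.000e-03  1.000e-03] grasp pt [ 0.5003 -0.263   0.1186]
```

View pics/s7.png

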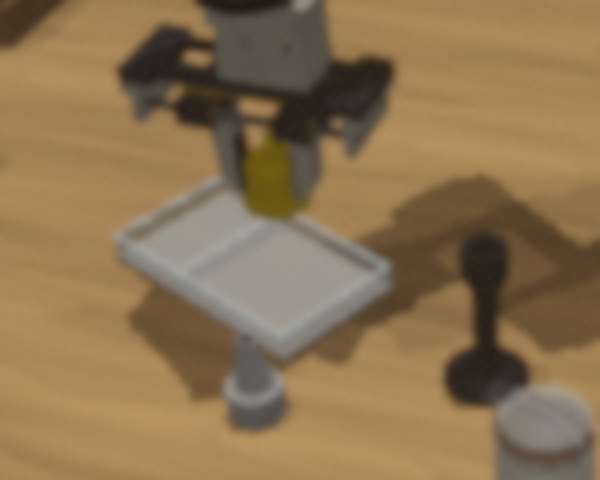

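The weight hangs upright at crop (272,180), above the wide bay. Lowering it.

Scaled: 0.03 m is 0.05, 0.025 m is 0.0417.

```bash
python3 -m pendant '[[0, 0, 0.05, 0, 0, 0], [0, 0, 0.0417, 0, 0, 0], [0, 0, 0.025, 0, 0, 0], [0, 0, 0.0133, 0, 0, 0], [0, 0, 0.005, 0, 0, 0], [0, 0, 0, 0, 0, 0], [0, 0, 0, 0, 0, 0]]'|egrep 'pos|force'; python3 -m pendant '[[0, 0, 0.0017, 0, 0, 0], [0, 0, 0.0017, 0, 0, 0], [0, 0, 0, 0, 0, 0], [0, 0, 0, 0, 0, 0]]'|egrep 'pos|force'
```

```text
tool_pos: [0.5017, -0.2637, 0.2011]
contact_force: [0.5, -0.6, -1.6]
grip_force: 15.0
tool_pos: [0.5012, -0.2636, 0.198]
contact_force: [0.2, -0.7, -2.3]
grip_force: 15.0
```

Scaled: 0.001 m is 0.0017, 0.0007 m is 0.0012.

```bash
python3 -m pendant '[[0, 0, 0.0017, 0, 0, 0], [0, 0, 0.0017, 0, 0, 0], [0, 0, 0.0012, 0, 0, 0], [0, 0, 0, 0, 0, 0], [0, 0, 0, 0, 0, 0]]'|egrep 'pos|force'; python3 -m pendant '[[0, 0, 0.001, 0, 0, 0], [0, 0, 0.001, 0, 0, 0], [0, 0, 0, 0, 0, 0], [0, 0, 0, 0, 0, 0]]'|egrep 'pos|force'
```

```text
tool_pos: [0.5011, -0.2635, 0.1948]
contact_force: [-0.4, 0.3, -1.6]
grip_force: 15.0
tool_pos: [0.5011, -0.2635, 0.1942]
contact_force: [-1.8, 0.2, 5.3]
grip_force: 15.0
```

Scaled: -0.035 m is -0.0583, -0.02 m is -0.0333.

```bash
python3 -m pendant '[[0, 0, 0, 0, 0, 0], [0, 0, 0, 0, 0, 0], [0, 0, 0, 0, 0, 0], [0, 0, -0.0167, 0, 0, 0], [0, 0, -0.0333, 0, 0, 0], [0, 0, -0.0583, 0, 0, 0], [0, 0, -0.0583, 0, 0, 0], [0, 0, 0, 0, 0, 0]]' 0.056 |egrep 'pos|force|opening'; python3 -m pendant '[[0.0587, -0.0158, 0, 0, 0, 0], [0.0587, -0.0158, 0, 0, 0, 0], [0.0587, -0.0158, 0, 0, 0, 0], [0.0587, -0.0158, 0, 0, 0, 0], [0, 0, 0, 0, 0, 0], [0, 0, 0, 0, 0, 0]]' 0.066; python3 -c "
from h import *
to(.642,-.2255,.031,0)
c=cam('top');save(c,'t8.png',(240,120,460,310),3)"
```

```text
tool_pos: [0.5026, -0.2645, 0.3011]
contact_force: [1.1, -1.0, 0.7]
opening: 0.0557
grip_force: 0.0
time: 28.82
tool_pos: [0.6431, -0.2243, 0.2932]
tool_rot: [3.141, 0.0, 0.003]
contact_force: [-0.2, 0.4, -0.8]
opening: 0.0659
grip_force: 0.0
t=28.8 move dx -0.0011 dy 0.0012 dz 0.1032 rz 0.003 open 0.0659 grip 0.0 F [-0.2  0.4 -0.8] rot [3.141e+00 0.000e+00 3.000e-03] grasp pt [ 0.6431 -0.2243  0.1342]
```

View pics/t8.png

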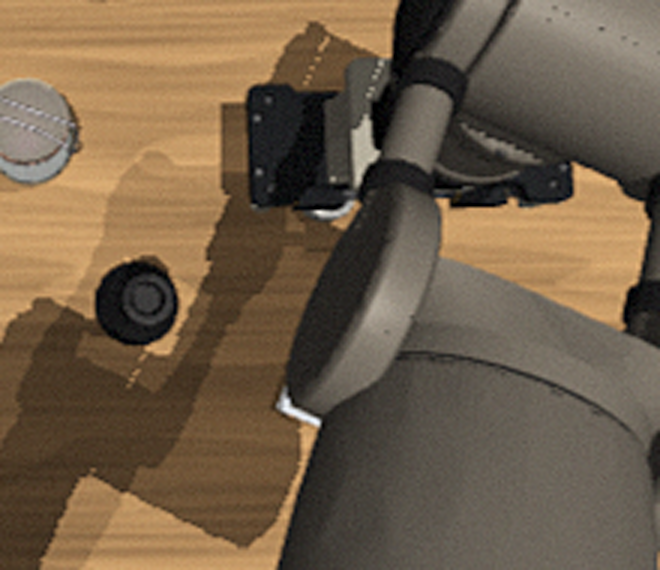

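The arm hides most of this view; only the nozzle's edge shows, at (330,213). I'll go on by the measured coordinates.

Scaled: 0.03 m is 0.05, 0.025 m is 0.0417.

```bash
python3 -m pendant '[[-0.001, 0.001, 0.05, 0, 0, 0], [0, 0, 0.05, 0, 0, 0], [0, 0, 0.0417, 0, 0, 0], [0, 0, 0.02, 0, 0, 0], [0, 0, 0.0083, 0, 0, 0], [0, 0, 0, 0, 0, 0], [0, 0, 0, 0, 0, 0]]' |egrep 'pos|force'; python3 -m pendant '[[0, 0, 0, 0, 0, 0], [0, 0, 0, 0, 0, 0], [0, 0, 0, 0, 0, 0], [0, 0, 0, 0, 0, 0], [0, 0, 0, 0, 0, 0], [0, 0, 0, 0, 0, 0]]' 0.03 8; python3 -m pendant '[[0, 0, -0.0167, 0, 0, 0], [0, 0, -0.05, 0, 0, 0], [0, 0, -0.0583, 0, 0, 0], [0, 0, -0.0583, 0, 0, 0], [0, 0, 0, 0, 0, 0], [0, 0, 0, 0, 0, 0]]'; python3 -m pendant '[[0, 0, 0, 0, 0, -0.0185], [0, 0, 0, 0, 0, -0.0185], [0, 0, 0, 0, 0, -0.0185], [0, 0, 0, 0, 0, -0.0185], [0, 0, 0, 0, 0, -0.0185]]'>/dev/null;  python3 -m pendant '[[0, 0, 0, 0, 0, -0.0185], [0, 0, 0, 0, 0, -0.0185], [0, 0, 0, 0, 0, -0.0185], [0, 0, 0, 0, 0, -0.0185], [0, 0, 0, 0, 0, -0.0185], [0, 0, 0, 0, 0, 0], [0, 0, 0, 0, 0, 0]]'
python3 - <<'E'
from h import *
to(.4605,-.3555,.035,1.16)
c=cam("scene"); save(c,"s9.png",(120,70,300,220),3.5)
E
```

```text
tool_pos: [0.6415, -0.2265, 0.1933]
contact_force: [-0.0, 0.3, 0.4]
grip_force: 0.0
time: 29.95
tool_pos: [0.6414, -0.226, 0.1924]
tool_rot: [3.141, -0.001, 0.001]
contact_force: [-0.9, -0.4, 3.4]
opening: 0.0417
grip_force: 8.0
time: 30.45
tool_pos: [0.6416, -0.2261, 0.3051]
tool_rot: [3.139, -0.005, 0.001]
contact_force: [0.0, 0.4, -0.8]
opening: 0.0415
grip_force: 8.0
time: 31.45
tool_pos: [0.641, -0.2259, 0.3004]
tool_rot: [-3.139, -0.0, 1.157]
contact_force: [-0.7, -0.3, -0.5]
opening: 0.0416
grip_force: 8.0
t=31.4 move dx -0.1912 dy -0.1132 dz 0.1064 rz -0.003 open 0.0416 grip 8.0 F [-0.7 -0.3 -0.5] rot [-3.139 -0.     1.157] grasp pt [ 0.641  -0.2259  0.1414]
```

View pics/s9.png

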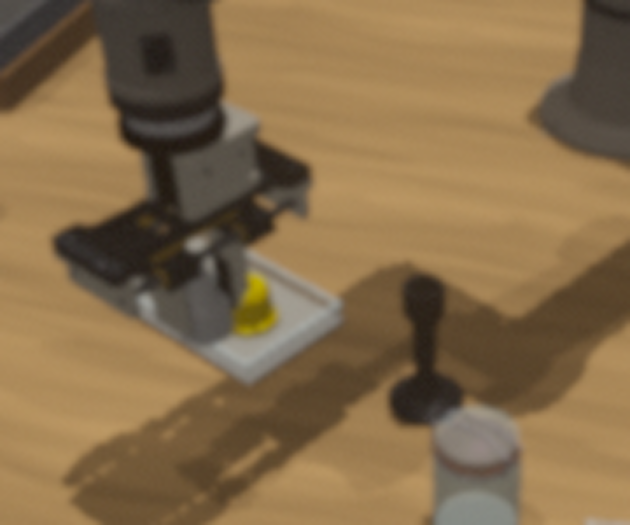

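The nozzle is held and the weight stands upright in the wide bay at (253,308). Moving the nozzle over.

Scaled: -0.0319 m is -0.0532, -0.0189 m is -0.0315.

```bash
python3 -m pendant '[[-0.0532, -0.0315, 0, 0, 0, 0], [-0.0532, -0.0315, 0, 0, 0, 0], [-0.0532, -0.0315, 0, 0, 0, 0], [-0.0532, -0.0315, 0, 0, 0, 0], [-0.0532, -0.0315, 0, 0, 0, 0], [-0.0532, -0.0315, 0, 0, 0, 0], [0, 0, 0, 0, 0, 0], [0, 0, 0, 0, 0, 0]]' |egrep 'pos|force'; python3 -m pendant '[[0, 0, 0.05, 0, 0, 0], [0, 0, 0.05, 0, 0, 0], [0, 0, 0.0333, 0, 0, 0], [0, 0, 0.02, 0, 0, 0], [0, 0, 0.01, 0, 0, 0], [0, 0, 0, 0, 0, 0], [0, 0, 0, 0, 0, 0]]'; python3 -c "
from h import *
to(.4605,-.3555,.035,1.16)"
```

```text
tool_pos: [0.4596, -0.3576, 0.3017]
contact_force: [-0.4, 0.1, -0.2]
grip_force: 8.0
time: 32.75
tool_pos: [0.4618, -0.356, 0.204]
tool_rot: [3.141, 0.0, 1.161]
contact_force: [-0.1, -0.4, -0.8]
opening: 0.0418
grip_force: 8.0
t=32.8 move dx -0.0001 dy -0.0014 dz 0.0100 rz 0.001 open 0.0418 grip 8.0 F [-0.1 -0.4 -0.8] rot [3.141 0.    1.161] grasp pt [ 0.4618 -0.356   0.045 ]
```

Scaled: 0.002 m is 0.0033, 0.001 m is 0.0017.

```bash
python3 -m pendant '[[0, 0, 0.0033, 0, 0, 0], [0, 0, 0.0033, 0, 0, 0], [0, 0, 0.0017, 0, 0, 0], [0, 0, 0.0017, 0, 0, 0], [0, 0, 0, 0, 0, 0], [0, 0, 0, 0, 0, 0]]'|egrep 'pos|force'; python3 -m pendant '[[0, 0, 0.001, 0, 0, 0], [0, 0, 0.001, 0, 0, 0], [0, 0, 0.0007, 0, 0, 0], [0, 0, 0, 0, 0, 0], [0, 0, 0, 0, 0, 0]]'|egrep 'pos|force'
```

```text
tool_pos: [0.461, -0.3564, 0.1979]
contact_force: [0.5, -0.4, 0.1]
grip_force: 8.0
tool_pos: [0.461, -0.3564, 0.1964]
contact_force: [-0.3, -0.5, 3.1]
grip_force: 8.0
```

Scaled: -0.035 m is -0.0583, -0.02 m is -0.0333.

```bash
python3 -m pendant '[[0, 0, 0, 0, 0, 0], [0, 0, 0, 0, 0, 0], [0, 0, 0, 0, 0, 0], [0, 0, -0.0167, 0, 0, 0], [0, 0, -0.0333, 0, 0, 0], [0, 0, -0.0583, 0, 0, 0], [0, 0, -0.0583, 0, 0, 0], [0, 0, -0.0583, 0, 0, 0]]' 0.054 |egrep 'pos|force|opening';  python3 -m pendant '[[-0.0583, 0, -0.0333, 0, 0, 0], [-0.0583, 0, -0.0333, 0, 0, 0], [-0.0583, 0, -0.0333, 0, 0, 0], [-0.0583, 0, 0, 0, 0, 0], [-0.0583, 0, 0, 0, 0, 0], [0, 0, 0, 0, 0, 0], [0, 0, 0, 0, 0, 0], [0, 0, 0, 0, 0, 0]]'
python3 - <<'E'
from h import *
c=cam("scene"); save(c,"s10.png",(120,90,420,260),2.6)
c=cam("top"); save(c,"t10.png",(80,70,450,310),2.1)
E
```

```text
tool_pos: [0.4608, -0.3561, 0.3331]
contact_force: [0.5, -1.0, -0.4]
opening: 0.0543
grip_force: 0.0
time: 35.0
tool_pos: [0.3912, -0.5164, 0.3912]
tool_rot: [-3.141, -0.001, 1.16]
contact_force: [-0.1, -0.0, -0.4]
opening: 0.0538
grip_force: 0.0
```

View pics/s10.png

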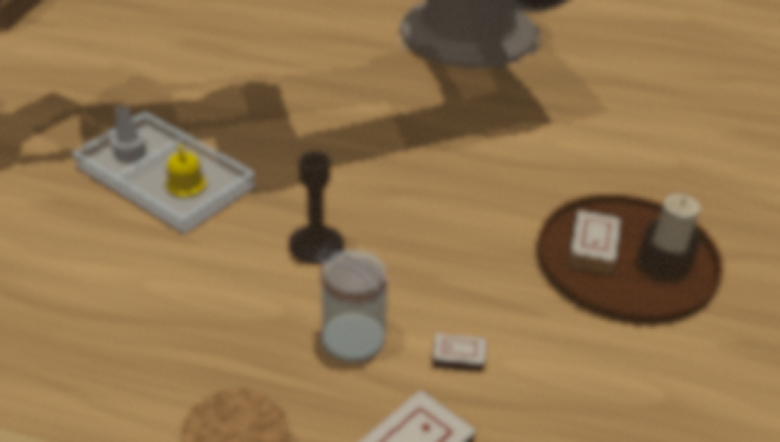

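View pics/t10.png

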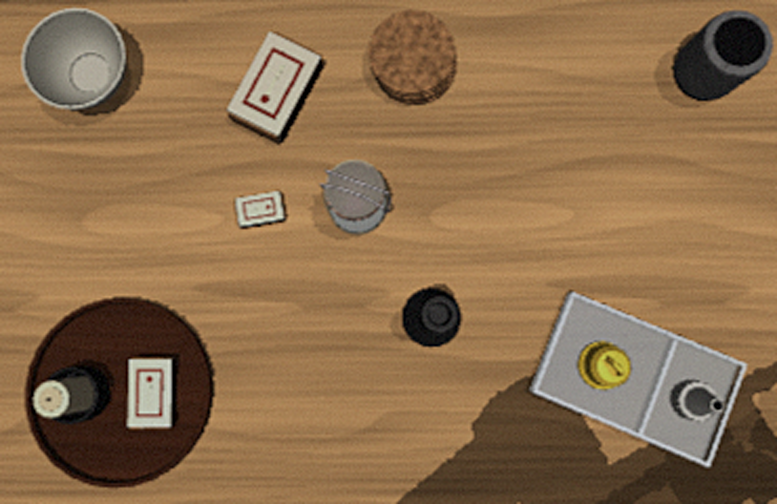

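Both views show the kits in place: candle in its holder, the box flat beside it, and the weight and nozzle each in its bay. I'll check that the candle is upright before handing in.

Run:
```python
from h import *
c=cam("top"); print("pred top cam candle top crop px",[(a-b)*2.1 for a,b in zip(proj(c,(.474,.3227,.093)),(80,70))])
c=cam("scene"); print("pred scene",[(a-b)*2.6 for a,b in zip(proj(c,(.474,.3227,.093)),(120,90))])
```

```text
pred top cam candle top crop px [np.float64(50.50096456309203), np.float64(397.1606379589138)]
pred scene [np.float64(681.6888006846466), np.float64(203.94993675641095)]
```

The predicted candle top matches the pictures ((51,398) and (681,205)), so the candle is upright.

```bash
python3 -c "
from cell import robot
print(robot.hand_in())"
```

```text
the job is handed in; nothing more can be done
None
```

Both party kits are made up as asked and handed in at about 35 s; the last pictures show every piece in place, with the tall holder and jar left where they stood.

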